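Free the hitch clamp of a handpiece jig and hold it open

TASK

Lift the tall guard plate out of the jig and stand it on edge, fully down, in an empty slot of the rack, and let go of it. Then take the latch post of the hitch clamp, pull the latch sideways against its spring, lift the tongue off its ball until its tip is about 8 cm higher than it was, and finish while still holding it up there with the gripper. Leave the handpiece, the short plate, the parts box and the screwdriver where they are.

Things in the scene. Friction and masses are not known exactly. Their poses are not given: they have to be found in the camera images.
- jig: Fixed jig, aluminium base plate 12 mm thick, x -60..230, y -50..75 mm. Origin: underside, straight below the ball; z up; x runs along the tongue from ball to hinge (190 mm); y points to the side of latch and guard plate. Two black cradle forks (38 mm high) at x = 105 mm hold the handpiece.
- ball (a point): Centre of the steel ball (24 mm diameter) on the jig, 44 mm above the table, over the jig's origin; below it a flange of 26 mm diameter, 30 to 34 mm up, under which the latch hooks.
- guard_slot (a point): Middle of the floor of the jig's guard slot: jig x = 0, y = 52 mm, 12 mm above the table. The slot runs along the jig's x, 10 mm wide; its walls reach 26 mm above the table.
- tongue (a joint): Angle of the tongue (rad), hinge level along the jig's y: 0 = on the ball, grows as the ball end rises, stop at 0.95. A grey bar 24 mm wide, top 76 mm above the table, with a coupler 58 x 44 mm over the ball (top 68 mm up). The ball end rises 190 mm x sin(angle). 0.55 kg; it falls back when let go (about 3 N at the ball end).
- tongue_hinge (a point): Centre of the tongue's hinge: 190 mm from the ball along the jig's x axis, 66 mm above the table.
- tongue_tip (a point): Top of the coupler straight above the ball, 68 mm above the table when down; it rises with the tongue. About 148 mm is the wanted height.
- latch (a joint): Travel of the latch (m) to the jig's +y: 0 = shut, stop at 0.016. Its spring pulls it shut: 5 N at 0, 11 N at the stop. Its pawl hooks under the ball's flange until pulled at least 0.010; keep it pulled until the tongue is clear of the ball (angle 0.2), then it may spring back. The latch rides on the tongue: lifting its post lifts the tongue.
- latch_post (a point): Point to pinch on the latch post, an upright dark steel bar 14 (jig x) x 12 mm (jig y), top 118 mm above the table. On its axis, 13 mm below its top (105 mm up), at jig x = 0, y = 34 mm when shut. Pinch across y from above; it may pivot in the pads as the tongue rises. The guard plate stands 8 mm beside it and blocks its travel.
- guard: Guard plate, loose, grey plastic, 80 wide (x) x 8 thick (y) x 140 mm tall (z up), about 0.12 kg. Origin: centre of its lower edge. It starts standing in the jig's slot, its x along the jig's x, top 152 mm above the table. Grip it across its 8 mm near the top, above the latch post.
- rack: Fixed aluminium rack 110 (x) x 130 (y) mm, three slots along its x axis at y = -45, 0 and +45 mm. Origin: centre of its underside; z up. Each slot is 12 mm wide, between fins 4 mm thick, 100 mm long; floor 8 mm up, fin tops 43 mm up. The slot at y = -45 holds the short plate; the other two are empty.
- spare: Short plate, grey plastic, 80 x 8 x 90 mm tall, loose, standing in the rack's slot at y = -45 mm. Origin: centre of its lower edge. Leave alone.
- handpiece: Steel handpiece, a rod of 18 mm diameter and 120 mm length along its y, lying in the jig's cradle under the tongue. Origin: its middle. Leave alone.
- parts_box: Clear plastic parts box with four cells holding small parts, 60 x 200 x 40 mm tall, beyond the work. Origin: centre of its underside. Leave alone.
- driver: Screwdriver with a red handle, 160 mm long along its x, lying on the table to the right of the work (-y). Origin: below its middle. Leave alone.
There are look-alikes about, which are no part of the job. Of the things like the rack, leave any that is blue; of the rest the smaller one is meant.

How it is judged (in metres and radians):
On the way, in this order (a step that is already met when the one before it is completed fails the run):
1. the guard plate stands on edge, fully down, in an empty slot of the rack, and is let go (x of guard in the frame of rack between -0.03 and 0.03 m and z of guard in the frame of rack between 0.004 and 0.012 m and angle between guard's own z axis and vertical below 0.15 rad and angle between the y axis of guard and the y axis of rack, either way round below 0.15 rad and contact force between the fingers and guard below 0.2 N and linear speed of guard below 0.03 m/s and (y of guard in the frame of rack between -0.006 and 0.006 m or y of guard in the frame of rack between 0.039 and 0.051 m)), for 0.2 s.
2. the latch is pulled sideways while the tongue is still down (value of joint latch above 0.009 m and value of joint tongue below 0.06 rad), for 0.1 s.
At the end, for the whole second after the job is handed in: The tongue is held still by the fingers (more than 1 N of touch), its tip 5 to 12 cm higher than at the start (angle 0.27 to 0.68 rad); the guard plate stands let go on the floor of an empty rack slot, within 30 mm of the slot's middle and 0.15 rad of upright, touching the jig nowhere (all of step 1 and value of joint tongue between 0.27 and 0.68 rad and velocity of joint tongue between -0.05 and 0.05 rad/s and contact force between the fingers and jig above 1 N and contact force between guard and jig below 0.1 N); the arm keeps its last pose, push and grip.
It fails at once if the handpiece is disturbed (moved more than 20 mm) (distance of handpiece from where it was at the start of the episode above 0.02 m).
It fails at once if the short plate is disturbed (moved more than 20 mm) (distance of spare from where it was at the start of the episode above 0.02 m).
It fails at once if the parts box is disturbed (moved more than 30 mm) (distance of parts_box from where it was at the start of the episode above 0.03 m).
It fails at once if the screwdriver is disturbed (moved more than 30 mm) (distance of driver from where it was at the start of the episode above 0.03 m).
It also fails if it takes over 61 s, if anything falls off the work surface, if the arm or the gripper's body presses on something with over 40 N, if the wrist force passes 120 N, or if a joint passes its speed limit or range.

ROBOT

A 6-joint arm with a two-finger parallel gripper is mounted at the origin on the work surface. World frame = base frame: x ahead of the robot, y to its left, z up, the work surface at z = 0. Lengths are in m, angles in degrees, forces in N, time in s.
With the tool pointing down it reaches from about 0.375 to 0.9 m from the base axis. Payload 3.1 kg.
Tool frame: the origin (TCP) lies at the very end of the fingers, on their centre line; the grasp point (between the pads) lies 19 mm behind it; z points along the fingers, y is the direction in which the jaws open and shut (so a half turn about z gives the same grasp; the last joint's range is limited). The gripper opens to 87 mm and grips with 3 to 60 N. Pads are 19 mm wide; open, the fingers measure 117 mm over their backs; the gripper's body (75 mm by 190 mm) begins 51 mm behind the grasp point.
Start: joints at [-78.409, 30.224, 82.088, -0, 67.689, -10.227], TCP at [0.232, -0.58, 0.223] pointing down, gripper open.
Joint ranges: [-176.69, 176.69], [-43.24, 126.21], [12.49, 139.97], [-82, 262], [0, 151.66], [-163.58, 163.58]. Speed limits (degrees/s): [159.86, 159.86, 180, 180, 180, 180].

INTERFACE

Orientations are given as [roll, pitch, yaw] about the fixed x, y, z axes, in that order (R = Rz(yaw) Ry(pitch) Rx(roll)).
In Python, from bench import r gives the robot as it stands. The module is installed in compiled form; this text tells all that it offers.
- The arm moves only by the tool send_rows, never from a script. Its argument "series" is a list of rows, each a list of 7 numbers: the finger opening in mm, from 0 to 87, then the shift along the world's x, y, z in mm, then the turn, a rotation vector about the world's x, y, z in degrees. In form: [[fingers, tx, ty, tz, rx, ry, rz], ...]. A call has exactly 10 rows; each row is the pose to reach, as a shift and turn from the pose commanded when the call began; what a row does not reach only later rows make up. A row lasts 1/12 s, in which the tool goes at most 41.7 mm and 7.16 degrees, less where a joint would pass 70% of its speed; a pose out of reach is approached as far as the arm can. A call with a gripper value outside its range is refused whole. The fingers move at their own pace and stop on an object; "grip_force" is the grip in N (left out, the last holds). Time passes only in rows, so rows that repeat a pose let the fingers close, or fill a call up. It gives the time, the measured TCP pose, the force and the opening at its end, in the units of the state.
- r.get_obs(): the state, without advancing time (a new reading comes with each control period).
- r.grab_frame(name): name is "side" or "top" or "wrist"; returns a dict with "image" (384x512x3 uint8, red, green, blue), "depth" (384x512 float32, m along the optical axis (not along the pixel's ray), 0 where there is no reading), "fov_y" (degrees; the focal length in pixels is half the picture's height over the tangent of half this angle, whatever the lens; pixels are square), "cx", "cy" (the principal point, pixels), "R" (3x3) and "t" (3): a world point X has camera coordinates R X + t. Camera axes: x right, y down, z forward; pixel columns grow to the right and rows downward; lengths in m; the calibration is good to about 2 mm. A picture is of the moment at which its call begins.
- r.hand_in(): hands the job in, once; it reports no verdict.
Trained networks look in a picture, given as the dict that the camera call returned (one of the last four; its "shot" number tells which), for a name from the list of things; names that differ only in an ending like _2 or _b are one class to them, and where a whole thing is asked for, a point or a joint stands for the part that bears it (a point fixed in the world has none). Each returns a list of dicts, best first, with "conf" (0 to 1); they miss things now and then, are a little off and sometimes report something else, mostly with a low value. They report only what shows in the picture. A call takes as long as a camera call. They do not tell look-alikes from the thing itself.
- r.recognise(picture, query): "rect" ([left, top, right, bottom] as shares, 0 to 1, of the picture: columns of its width, rows of its height, round what is visible of it).
The state is a dict: "clock": time; "q": joint angles; "qvel": joint speeds; "effort": joint torques, N m; "ee_pos": TCP position; "orientation": TCP orientation; "force": force on the tool from outside, world axes, zero at the start; "wrist_torque": the same for the moment, N m; "finger_gap": opening from 0.0 (shut) to 1.0 (fully open).
Only numpy, scipy, OpenCV 4.12 (cv2) and the standard library are available. Lean on these libraries where they do the work, as an engineer would, in place of code of your own. Each camera call takes 0.05 s, during which the arm holds its last target. There are 200 camera calls.

## Working session

There is one attempt and no reset: what is moved stays moved. The work goes in short steps, Python scripts to look and compute and a tool call to move; the robot and the scene stay as the last step left them, time stands still between calls to the robot, and variables do not carry over. Pictures are saved under pics/ and viewed, about 8 in all and at most 12, crops included, and the job is handed in when it is done.

Besides the shell and the picture viewer there is one more tool, called after "Request:" as name(argument=value, ...) on one line, values as JSON. send_rows: Moves the arm, as the interface text tells. Its arguments: {"type":"object","properties":{"series":{"type":"array"},"grip_force":{"type":"number"}},"required":["series"]}

```bash
mkdir -p pics
cat > h.py <<'E'
import numpy as np, cv2
from bench import r
def K(p):
    h,w=p["depth"].shape; return h/2/np.tan(np.radians(p["fov_y"])/2)
def cloud(p):
    f=K(p); d=p["depth"]; v,u=np.indices(d.shape)
    c=np.stack([(u-p["cx"])*d/f,(v-p["cy"])*d/f,d],-1)
    w=(c-np.array(p["t"]))@np.array(p["R"]); w[d<=0]=np.nan; return w
def save(p,n): cv2.imwrite("pics/"+n,p["image"][...,::-1])
E
python3 - <<'E'
from h import *
ps={}
for n in("top","side"):
    p=r.grab_frame(n);save(p,n+"0.png");ps[n]=p
    np.savez(n+"0.npz",w=cloud(p),im=p["image"])
    C=-np.array(p["R"]).T@np.array(p["t"]);print(n,C.round(3),K(p).round(1))
    for q in("rack","guard","latch_post","jig","tongue","parts_box","driver","spare"):
        for o in r.recognise(p,q)[:3]:
            a,b,c,d=np.array(o["rect"])*[512,384,512,384]
            print(q,round(o["conf"],2),[round(x) for x in(a,b,c,d)])
print(r.get_obs())
a=cv2.imread("pics/top0.png");b=cv2.imread("pics/side0.png")
E
```

```text
top [ 0.372 -0.213  1.511] 443.6
rack 0.94 [212, 210, 257, 248]
rack 0.93 [270, 212, 319, 250]
rack 0.59 [366, 231, 430, 285]
guard 0.96 [97, 214, 120, 240]
guard 0.38 [337, 216, 347, 253]
latch_post 0.75 [104, 165, 165, 249]
latch_post 0.37 [107, 223, 119, 231]
jig 0.81 [103, 166, 164, 251]
tongue 0.61 [97, 214, 120, 241]
parts_box 0.58 [181, 126, 241, 148]
driver 0.64 [340, 228, 345, 252]
spare 0.44 [243, 213, 251, 238]
spare 0.22 [105, 163, 161, 251]
side [0.231 0.745 0.983] 436.5
rack 0.81 [253, 214, 296, 253]
rack 0.72 [314, 119, 358, 160]
rack 0.61 [276, 172, 313, 206]
guard 0.65 [204, 311, 241, 357]
jig 0.78 [146, 273, 264, 375]
jig 0.3 [255, 218, 294, 254]
tongue 0.87 [169, 280, 250, 343]
parts_box 0.64 [136, 194, 189, 249]
driver 0.5 [297, 158, 329, 170]
spare 0.6 [263, 196, 291, 219]
{'clock': 0.9, 'q': array([-7.84105156e+01,  3.02223652e+01,  8.20871675e+01, -1.24610280e-03,
        6.76896260e+01, -1.02265419e+01]), 'qvel': array([ 0.00320886, -0.07127456, -0.01184822, -0.00363037, -0.050997  ,
       -0.02337102]), 'effort': array([ 1.70069879e-04, -4.39994466e+01, -1.76988029e+01,  6.34699012e-02,
        5.03196032e-02,  1.55835291e-06]), 'ee_pos': array([ 0.23229231, -0.58020705,  0.22256359]), 'orientation': array([1.79999377e+02, 1.28387642e-03, 2.18164993e+01]), 'force': array([ 0.49363109, -0.75748298, -0.22943364]), 'wrist_torque': array([ 0.01264076, -0.0212208 ,  0.01543046]), 'finger_gap': 0.9953767164458515}
```

View pics/top0.png

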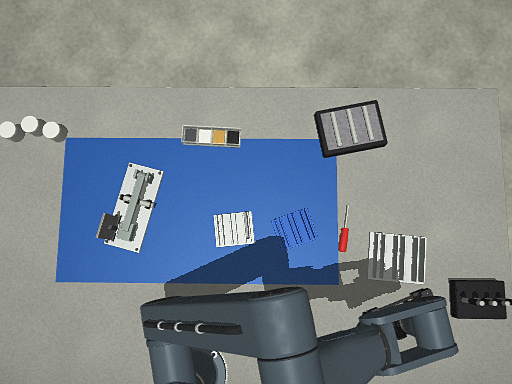

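View pics/side0.png

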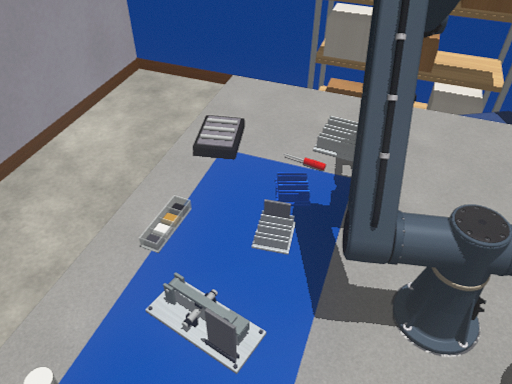

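The top view shows the jig at about (130,207), with the dark guard at (108,227). The small white rack is at (234,229), the blue rack at (294,228) and the large look-alike at (398,258). I'll measure the jig and the small rack from the depth.

```bash
cat > m.py <<'E'
from h import *
T=np.load("top0.npz");S=np.load("side0.npz")
wt=T["w"];ws=S["w"]
def reg(w,lo,hi,z0,z1):
    p=w.reshape(-1,3);m=np.all(np.isfinite(p),1)
    p=p[m];return p[(p[:,0]>lo[0])&(p[:,0]<hi[0])&(p[:,1]>lo[1])&(p[:,1]<hi[1])&(p[:,2]>z0)&(p[:,2]<z1)]
def rect(p,n):
    if len(p)<5: print(n,len(p));return
    (c,s,a)=cv2.minAreaRect((p[:,:2]*1000).astype(np.float32));print(n,len(p),"c",np.round(c,1),"s",np.round(s,1),"a",round(a,1),"zmed",np.median(p[:,2]).round(4))
print("table",np.nanmedian(wt[150:160,260:300,2]),np.nanmedian(ws[260:270,200:220,2]))
for n,w in(("top",wt),("side",ws)):
    print(n, "centres jig,rack", wt[207,130],wt[229,234])
    J=((.25,.08),(.6,.6));R=((.2,.02),(.45,.17))
    rect(reg(w,*J,.007,.018),"jigbase"); rect(reg(w,*J,.135,.17),"guardtop"); rect(reg(w,*J,.062,.082),"tongue");rect(reg(w,*J,.1,.125),"post")
    rect(reg(w,*J,.02,.17),"jigall")
    rect(reg(w,*R,.004,.06),"rack");rect(reg(w,*R,.036,.05),"fins");rect(reg(w,*R,.08,.11),"spare")
E
python3 m.py
python3 - <<'E'
import cv2
a=cv2.imread("pics/top0.png");b=cv2.imread("pics/side0.png")
f=lambda i:cv2.resize(i,(400,400),interpolation=cv2.INTER_CUBIC)
cv2.imwrite("pics/c0.png",cv2.hconcat([cv2.resize(a[155:260,90:195],(400,400),interpolation=2),cv2.resize(a[190:260,205:275],(400,400),interpolation=2)]))
E
```

```text
table 0.0016852115054403162 -0.000699113279610314
top centres jig,rack [0.53566871 0.20992569 0.07982741] [ 0.47176619 -0.12592261  0.00790823]
jigbase 1533 c [425.  339.9] s [346.7 518.3] a 0.5 zmed 0.0108
guardtop 111 c [471.4 277.8] s [11.5 79.2] a 76.3 zmed 0.1497
tongue 586 c [516.3 229.8] s [ 73.7 182.7] a 77.9 zmed 0.0733
post 94 c [467.8 266.2] s [23.7 79.3] a 73.7 zmed 0.1141
jigall 1259 c [508.5 219. ] s [121.5 206.6] a 73.8 zmed 0.0722
rack 552 c [338.6  95.2] s [222.3 148.9] a 0.5 zmed 0.0056
fins 0
spare 0
side centres jig,rack [0.53566871 0.20992569 0.07982741] [ 0.47176619 -0.12592261  0.00790823]
jigbase 1669 c [506.5 227.5] s [130.1 218.9] a 75.6 zmed 0.0106
guardtop 228 c [468.8 280. ] s [10.  80.7] a 75.1 zmed 0.1491
tongue 902 c [513.3 232.8] s [ 79.6 190.6] a 75.9 zmed 0.0731
post 190 c [465.2 271.1] s [29.7 79.6] a 75.4 zmed 0.1131
jigall 2272 c [508.4 218.6] s [120.3 193.1] a 76.0 zmed 0.0723
rack 39 c [341.3  97.4] s [138.5 173.5] a 85.8 zmed 0.0046
fins 0
spare 0
```

View pics/c0.png

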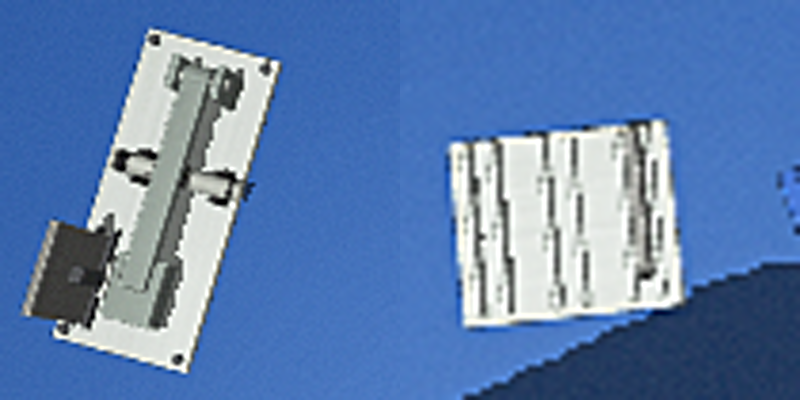

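The crops show the jig with its x axis pointing up and to the right, and the guard lower left. The rack's spare sits in the right-hand slot, so that is -y and the middle and left slots are empty. I'll refine the regions.

```bash
cat > m2.py <<'E'
from m import *
print('----')
for n,w in(("top",wt),("side",ws)):
    print(n)
    J=((.35,.13),(.75,.35));R=((.35,-.22),(.58,-.03))
    rect(reg(w,*J,.0085,.016),"jigbase");rect(reg(w,*J,.07,.08),"tongue")
    rect(reg(w,*R,.005,.06),"rack");rect(reg(w,*R,.036,.05),"fins");rect(reg(w,*R,.088,.105),"spare")
    im=(T if n=="top" else S)["im"].astype(int); 
    p=w.reshape(-1,3);c=im.reshape(-1,3);m=np.all(np.isfinite(p),1)&(p[:,0]>.38)&(p[:,0]<.55)&(p[:,1]>-.2)&(p[:,1]<-.04)&(c[:,0]>150)&(p[:,2]<.06)
    rect(p[m],"rackwhite")
    # fin profile along rack y (yaw guess scan)
    f=p[m&(p[:,2]>.03)]
    best=None
    for a in np.arange(-12,12.1,.5):
        d=-np.sin(np.radians(a))*f[:,0]+np.cos(np.radians(a))*f[:,1]
        h=np.histogram(d,np.arange(-.3,.05,.002))
        s=(h[0]**2).sum()
        if best is None or s>best[0]: best=(s,a,d)
    h=np.histogram(best[2],np.arange(-.3,.05,.002));print("yaw",best[1],[(round((e+.001)*1000),int(k)) for e,k in zip(h[1],h[0]) if k])
    sp=reg(w,*R,.06,.105);rect(sp,"spareall")
E
python3 m2.py | sed '1,/----/d'
```

```text
top
jigbase 1416 c [547.9 241.7] s [218.5 393.9] a 88.7 zmed 0.012
tongue 534 c [543.4 219.8] s [ 73.1 244.3] a 74.5 zmed 0.0751
rack 1421 c [ 464.6 -123.4] s [227.  188.2] a 0.4 zmed 0.009
fins 225 c [ 473.  -124.1] s [ 98.  109.9] a 6.6 zmed 0.0431
spare 65 c [ 478.9 -168.8] s [77.5  7.8] a 6.5 zmed 0.0986
rackwhite 969 c [ 472.9 -124.2] s [109.4 128.7] a 6.5 zmed 0.0094
yaw 6.5 [(-231, 12), (-229, 17), (-227, 2), (-215, 11), (-213, 20), (-211, 1), (-187, 4), (-185, 17), (-183, 12), (-171, 1), (-169, 21), (-167, 9), (-141, 12), (-139, 18), (-137, 2), (-125, 16), (-123, 14), (-121, 2)]
spareall 69 c [ 478.9 -168.8] s [77.5  7.9] a 6.7 zmed 0.0985
side
jigbase 2206 c [542.1 220.5] s [126.1 291.2] a 75.5 zmed 0.0109
tongue 848 c [539.6 225.5] s [ 75.8 247.5] a 73.8 zmed 0.0744
rack 1338 c [ 467.2 -118.9] s [167.3 162.2] a 59.4 zmed 0.0317
fins 432 c [ 468.8 -122.1] s [100.1 113.8] a 6.7 zmed 0.0401
spare 101 c [ 475.5 -167.2] s [78.  14.1] a 8.4 zmed 0.0947
rackwhite 333 c [ 468.2 -120. ] s [108.3 127.2] a 5.9 zmed 0.0187
yaw 6.0 [(-227, 2), (-213, 1), (-211, 5), (-209, 5), (-207, 12), (-205, 3), (-183, 4), (-181, 9), (-179, 15), (-177, 4), (-175, 3), (-169, 1), (-167, 2), (-165, 8), (-163, 9), (-161, 11), (-159, 2), (-139, 1), (-137, 5), (-135, 7), (-133, 15), (-131, 6), (-121, 6), (-119, 10), (-117, 14), (-115, 3)]
spareall 279 c [ 476.3 -167.5] s [80.2 14.7] a 6.7 zmed 0.0814
```

Request:
send_rows(series=[[87,22,33,10,0,0,-4],[87,44,66,20,0,0,-8],[87,66,99,30,0,0,-12],[87,88,132,30,0,0,-16],[87,110,165,30,0,0,-20],[87,132,198,30,0,0,-24],[87,154,231,30,0,0,-28],[87,176,264,30,0,0,-32],[87,198,297,30,0,0,-36.5],[87,220,330,30,0,0,-36.5]], grip_force=30)

```text
clock: 1.73
ee_pos: [0.4531, -0.2485, 0.2529]
orientation: [180.0, -0.0, -14.9]
force: [-0.0, -1.0, 0.4]
finger_gap: 1.004
```

Request:
send_rows(series=[[87,0,38,0,0,0,0],[87,0,76,0,0,0,0],[87,0,114,0,0,0,0],[87,0,152,0,0,0,0],[87,0,190,0,0,0,0],[87,0,228,0,0,0,0],[87,0,266,0,0,0,0],[87,0,304,0,0,0,0],[87,0,342,0,0,0,0],[87,0,380,0,0,0,0]])

```text
clock: 2.57
ee_pos: [0.4521, 0.1317, 0.2529]
orientation: [-180.0, -0.0, -14.7]
force: [0.3, -0.6, 0.7]
finger_gap: 1.003
```

Request:
send_rows(series=[[87,4,38,0,0,0,0],[87,8,76,0,0,0,0],[87,12,114,0,0,0,0],[87,18,140,0,0,0,0],[87,18,149,0,0,0,0],[87,18,149,0,0,0,0],[87,18,149,0,0,0,0],[87,18,149,0,0,0,0],[87,18,149,0,0,0,0],[87,18,149,0,0,0,0]])

```text
clock: 3.4
ee_pos: [0.4703, 0.2774, 0.2527]
orientation: [180.0, 0.0, -14.8]
force: [0.2, -0.2, -0.6]
finger_gap: 0.999
```

```bash
cat > w.py <<'E'
from m2 import *
print('----')
o=r.get_obs();print(o["q"].round(1),o["ee_pos"].round(4),o["orientation"].round(2),o["clock"])
p=r.grab_frame("wrist");save(p,"w1.png");w=cloud(p)
J=((.35,.15),(.75,.35))
rect(reg(w,*J,.146,.158),"guardtop");rect(reg(w,*J,.112,.123),"post");rect(reg(w,*J,.072,.08),"tongue")
E
python3 w.py | sed '1,/----/d' | sed '1,/----/d'
```

```text
[ 18.8  22.1  91.4  -0.   66.5 123.6] [0.4703 0.2774 0.2527] [ 1.7998e+02  1.0000e-02 -1.4800e+01] 3.4
guardtop 959 c [472.  279.7] s [ 8.  79.6] a 75.3 zmed 0.1519
post 217 c [486.4 263.5] s [51.2 14.5] a 5.4 zmed 0.1176
tongue 4371 c [542.8 229.1] s [ 66.8 158.2] a 75.2 zmed 0.076
```

View pics/w1.png

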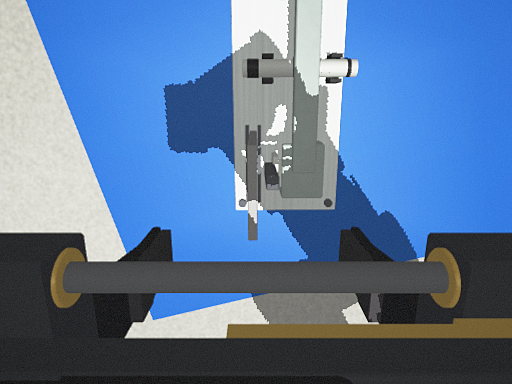

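The wrist view shows the guard edge-on at column 252, centred between the fingers, with the post at (271,175). The guard centre is (472,279.7), yaw -14.7, top 152 mm. I'll descend and grip.

Request:
send_rows(series=[[87,2,2,-20,0,0,0],[87,2,2,-45,0,0,0],[87,2,2,-70,0,0,0],[87,2,2,-95,0,0,0],[87,2,2,-115,0,0,0],[87,2,2,-125,0,0,0],[87,2,2,-129,0,0,0],[87,2,2,-129,0,0,0],[40,2,2,-129,0,0,0],[20,2,2,-129,0,0,0]])

```text
clock: 4.28
ee_pos: [0.4734, 0.2811, 0.1249]
orientation: [-179.9, -0.1, -14.7]
force: [0.2, -0.3, -0.1]
finger_gap: 0.922
```

Request:
send_rows(series=[[0,0,0,0,0,0,0],[0,0,0,0,0,0,0],[0,0,0,0,0,0,0],[0,0,0,0,0,0,0],[0,0,0,0,0,0,0],[0,0,0,0,0,0,0],[0,0,0,0,0,0,0],[0,0,0,0,0,0,0],[0,0,0,0,0,0,0],[0,0,0,0,0,0,0]], grip_force=35)

```text
clock: 5.12
ee_pos: [0.4723, 0.2808, 0.1235]
orientation: [180.0, 0.0, -14.7]
force: [-0.2, 0.2, -0.1]
finger_gap: 0.175
```

Request:
send_rows(series=[[0,0,0,0,0,0,0],[0,0,0,0,0,0,0],[0,0,0,0,0,0,0],[0,0,0,0,0,0,0],[0,0,0,0,0,0,0],[0,0,0,0,0,0,0],[0,0,0,3,0,0,0],[0,0,0,10,0,0,0],[0,0,0,20,0,0,0],[0,0,0,30,0,0,0]])

```text
clock: 5.95
ee_pos: [0.4723, 0.2808, 0.1545]
orientation: [180.0, 0.0, -14.7]
force: [0.2, -0.6, -1.3]
finger_gap: 0.091
```

Request:
send_rows(series=[[0,0,0,25,0,0,0],[0,0,0,50,0,0,0],[0,0,0,75,0,0,0],[0,0,-15,95,0,0,3],[0,0,-40,96,0,0,6],[0,0,-70,96,0,0,9],[0,0,-100,96,0,0,12],[0,0,-130,96,0,0,15],[0,-3,-160,96,0,0,18],[0,-5,-190,96,0,0,21.2]])

```text
clock: 6.78
ee_pos: [0.4671, 0.0896, 0.2509]
orientation: [180.0, -0.1, 6.7]
force: [1.3, -0.4, -0.9]
finger_gap: 0.087
```

Request:
send_rows(series=[[0,0,-30,0,0,0,0],[0,0,-60,0,0,0,0],[0,0,-90,0,0,0,0],[0,0,-120,0,0,0,0],[0,0,-145,0,0,0,0],[0,0,-162,0,0,0,0],[0,0,-168,0,0,0,0],[0,0,-168,0,0,0,0],[0,0,-168,0,0,0,0],[0,0,-168,0,0,0,0]])

```text
clock: 7.62
ee_pos: [0.467, -0.076, 0.2498]
orientation: [-180.0, -0.0, 6.6]
force: [0.5, 1.0, -1.7]
finger_gap: 0.091
```

```bash
cat > w2.py <<'E'
from m2 import *
print('----')
o=r.get_obs();print(o["q"].round(1),o["ee_pos"].round(4),o["orientation"].round(2),o["clock"],o["finger_gap"])
p=r.grab_frame("wrist");save(p,"w2.png");w=cloud(p);np.savez("w2.npz",w=w)
R=((.38,-.22),(.58,-.03))
f=reg(w,*R,.038,.048);rect(f,"fins")
for a in np.arange(4,9.1,.5):
    d=-np.sin(np.radians(a))*f[:,0]+np.cos(np.radians(a))*f[:,1]
    h=np.histogram(d*1000,np.arange(-250,-100,1));
    print(a,(h[0]**2).sum()//100, end=" ")
a=np.radians(6.6);d=(-np.sin(a)*f[:,0]+np.cos(a)*f[:,1])*1000
h=np.histogram(d,np.arange(-250,-100,1));print([(int(e),int(k)) for e,k in zip(h[1],h[0]) if k>3])
x=(np.cos(a)*f[:,0]+np.sin(a)*f[:,1])*1000;print("x ext",np.percentile(x,[1,99]))
g=reg(w,(.35,-.13),(.6,-.02),.1,.32);rect(g,"guardface")
t=o["ee_pos"]*1000;print("tcp rot",np.cos(a)*t[0]+np.sin(a)*t[1],-np.sin(a)*t[0]+np.cos(a)*t[1])
E
python3 w2.py | sed '1,/----/d' | sed '1,/----/d'
```

```text
[-22.8  16.4 101.3   0.   62.3  60.6] [ 0.467  -0.076   0.2498] [-179.96   -0.      6.57] 7.6167 0.09091687003276028
fins 1607 c [ 473.2 -123.2] s [ 98.4 109. ] a 6.5 zmed 0.0428
4.0 762 4.5 852 5.0 938 5.5 1020 6.0 1097 6.5 1168 7.0 1163 7.5 1087 8.0 986 8.5 897 9.0 840 [(-232, 5), (-231, 8), (-230, 8), (-229, 10), (-228, 9), (-219, 41), (-218, 111), (-216, 43), (-215, 82), (-214, 77), (-213, 93), (-212, 84), (-187, 49), (-186, 80), (-185, 74), (-184, 92), (-183, 62), (-171, 50), (-170, 79), (-169, 76), (-168, 88), (-167, 51), (-142, 56), (-141, 61), (-140, 50), (-139, 53), (-138, 4), (-126, 21), (-125, 21), (-124, 28), (-123, 35)]
x ext [407.64177393 504.96794123]
guardface 4873 c [474.2 -76.2] s [65.5 25.6] a 19.4 zmed 0.2783
tcp rot 455.2056582017926 -129.2055767321952
```

View pics/w2.png

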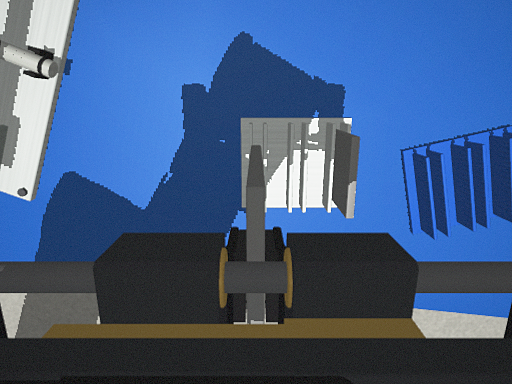

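The view shows the held guard (column 256) over the left slot and slightly left of it. Fins are at columns 290-350 and the spare at 347. I'll measure the plate in the same image to cancel any camera bias.

Run:
```python
import numpy as np
w=np.load("w2.npz")["w"];a=np.radians(6.6)
d=(-np.sin(a)*w[...,0]+np.cos(a)*w[...,1])*1000;x=(np.cos(a)*w[...,0]+np.sin(a)*w[...,1])*1000;z=w[...,2]*1000
for v in range(146,232,8):
    s=slice(235,280);m=(z[v,s]>120)&(z[v,s]<275)
    if m.any(): print(v,np.flatnonzero(m)[[0,-1]]+235,"d",np.percentile(d[v,s][m],[0,50,100]).round(1),"x",np.median(x[v,s][m]).round(1),"z",np.median(z[v,s][m]).round(1))
```

```text
146 [251 260] d [-132.9 -129.4 -125.9] x 494.9 z 149.4
154 [250 261] d [-133.  -129.3 -125.7] x 494.8 z 190.9
162 [249 262] d [-133.  -129.3 -125.5] x 494.8 z 221.3
170 [248 263] d [-133.1 -129.3 -125.4] x 494.7 z 244.4
178 [247 264] d [-133.2 -129.3 -125.3] x 494.8 z 263.3
226 [235 277] d [-140.2 -139.3 -118.8] x 466.6 z 249.7
```

Request:
send_rows(series=[[0,1,-2.5,0,0,0,0],[0,1,-2.5,-20,0,0,0],[0,1,-2.5,-40,0,0,0],[0,1,-2.5,-60,0,0,0],[0,1,-2.5,-78,0,0,0],[0,1,-2.5,-88,0,0,0],[0,1,-2.5,-94,0,0,0],[0,1,-2.5,-99,0,0,0],[0,1,-2.5,-104,0,0,0],[0,1,-2.5,-108,0,0,0]])

```text
clock: 8.5
ee_pos: [0.4688, -0.0797, 0.1416]
orientation: [180.0, -0.1, 6.5]
force: [-0.7, -0.2, -0.7]
finger_gap: 0.087
```

Request:
send_rows(series=[[0,0,0,-4,0,0,0],[0,0,0,-8,0,0,0],[0,0,0,-12,0,0,0],[0,0,0,-15,0,0,0],[0,0,0,-17,0,0,0],[0,0,0,-19,0,0,0],[0,0,0,-20.5,0,0,0],[0,0,0,-21.5,0,0,0],[0,0,0,-22,0,0,0],[0,0,0,-22,0,0,0]])

```text
clock: 9.33
ee_pos: [0.4684, -0.0797, 0.1196]
orientation: [180.0, -0.0, 6.5]
force: [-0.1, 0.3, -1.8]
finger_gap: 0.089
```

Request:
send_rows(series=[[0,0,0,-0.5,0,0,0],[0,0,0,-1,0,0,0],[0,0,0,-1,0,0,0],[0,0,0,-1,0,0,0],[0,0,0,-1,0,0,0],[0,0,0,-1,0,0,0],[0,0,0,-1,0,0,0],[0,0,0,-1,0,0,0],[0,0,0,-1,0,0,0],[0,0,0,-1,0,0,0]])

```text
clock: 10.17
ee_pos: [0.4685, -0.0798, 0.1194]
orientation: [180.0, -0.0, 6.5]
force: [-1.4, 0.2, 6.5]
finger_gap: 0.088
```

Request:
send_rows(series=[[40,0,0,0,0,0,0],[40,0,0,0,0,0,0],[40,0,0,0,0,0,0],[40,0,0,0,0,0,0],[40,0,0,0,0,0,0],[40,0,0,0,0,0,0],[40,0,0,0,0,0,0],[40,0,0,10,0,0,0],[40,0,0,25,0,0,0],[40,0,0,50,0,0,0]])

```text
clock: 11.0
ee_pos: [0.4667, -0.0791, 0.1674]
orientation: [-179.8, 0.3, 6.5]
force: [0.3, 0.1, 1.0]
finger_gap: 0.463
```

Request:
send_rows(series=[[40,0,0,30,0,0,0],[40,0,0,60,0,0,0],[40,0,0,85,0,0,0],[40,0,5,95,0,0,0],[40,0,25,95,0,0,-3],[40,0,50,95,0,0,-6],[40,0,75,95,0,0,-9],[40,0,100,95,0,0,-12],[40,0,120,95,0,0,-15],[40,0,130,95,0,0,-18]])

```text
clock: 11.83
ee_pos: [0.4676, 0.0525, 0.2634]
orientation: [-180.0, 0.0, -11.5]
force: [-0.1, -0.1, -0.6]
finger_gap: 0.457
```

```bash
cat > w3.py <<'E'
from m2 import *
print('----')
o=r.get_obs();print(o["ee_pos"].round(4),o["orientation"].round(2),o["clock"],o["finger_gap"])
for n in("top","side"):
    p=r.grab_frame(n);save(p,n+"3.png");w=cloud(p)
    g=reg(w,(.38,-.12),(.56,-.04),.135,.16);rect(g,"guard "+n);rect(reg(w,(.38,-.22),(.58,-.13),.088,.105),"spare");rect(reg(w,(.38,-.22),(.58,-.03),.036,.048),"fins")
a=cv2.imread("pics/top3.png")[170:270,190:290];b=cv2.imread("pics/side3.png")[170:270,220:320]
cv2.imwrite("pics/c3.png",cv2.hconcat([cv2.resize(i,(400,400),interpolation=2) for i in(a,b)]))
E
python3 w3.py | sed '1,/----/d' | sed '1,/----/d'
```

```text
[0.4676 0.0525 0.2634] [-1.7996e+02  5.0000e-02 -1.1530e+01] 11.8333 0.45678698283288693
guard top 77 c [466.9 -81.6] s [77.5  8.1] a 7.0 zmed 0.1479
spare 65 c [ 479.  -168.7] s [77.5  7.8] a 6.6 zmed 0.0991
fins 195 c [ 473.1 -124.8] s [ 98.7 108.2] a 6.4 zmed 0.0427
guard side 134 c [463.5 -78.3] s [78.1 13.3] a 6.6 zmed 0.1442
spare 88 c [ 471.4 -168.2] s [69.3 14.2] a 4.3 zmed 0.0941
fins 205 c [ 468.4 -121.7] s [ 98.8 112.6] a 6.7 zmed 0.0408
```

View pics/c3.png

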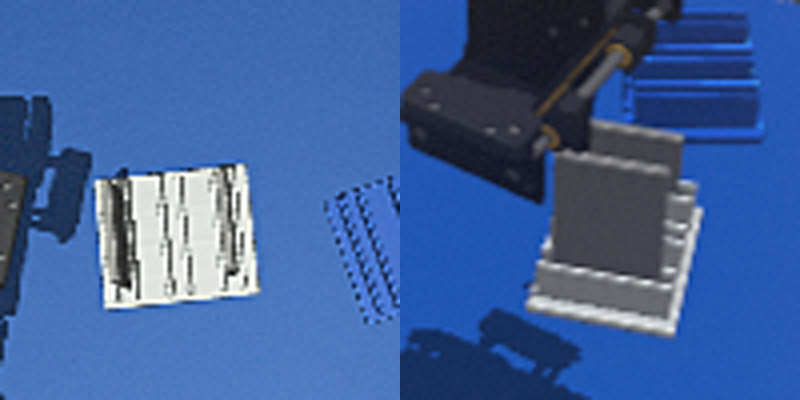

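The guard stands upright in the left slot (top at 148 mm), the spare is untouched, and the fingers are away. Next is the latch post.

Request:
send_rows(series=[[50,0,25,0,0,0,-3.2],[60,0,55,0,0,0,-3.2],[60,0,85,0,0,0,-3.2],[60,0,115,0,0,0,-3.2],[60,0,145,0,0,0,-3.2],[60,0,175,0,0,0,-3.2],[60,0,200,0,0,0,-3.2],[60,0,211,0,0,0,-3.2],[60,0,211,0,0,0,-3.2],[60,0,211,0,0,0,-3.2]])

```text
clock: 12.77
ee_pos: [0.4683, 0.2604, 0.2632]
orientation: [179.9, 0.0, -14.6]
force: [-1.3, 0.3, -0.3]
finger_gap: 0.689
```

Request:
send_rows(series=[[60,0,0,0,0,0,0],[60,0,0,-20,0,0,0],[60,0,0,-35,0,0,0],[60,0,0,-35,0,0,0],[60,0,0,-35,0,0,0],[60,0,0,-35,0,0,0],[60,0,0,-35,0,0,0],[60,0,0,-35,0,0,0],[60,0,0,-35,0,0,0],[60,0,0,-35,0,0,0]])

```text
clock: 13.6
ee_pos: [0.4685, 0.2614, 0.2291]
orientation: [-180.0, -0.1, -14.7]
force: [-0.7, 0.4, -0.8]
finger_gap: 0.689
```

```bash
cat > w4.py <<'E'
from m2 import *
print('----')
o=r.get_obs();print(o["ee_pos"].round(4),o["orientation"].round(2),o["clock"],o["finger_gap"])
p=r.grab_frame("wrist");save(p,"w4.png");w=cloud(p)
J=((.44,.235),(.5,.30))
rect(reg(w,*J,.113,.123),"posttop");rect(reg(w,*J,.09,.11),"post");rect(reg(w,(.4,.15),(.7,.3),.072,.08),"tongue")
E
python3 w4.py | sed '1,/----/d' | sed '1,/----/d'
```

```text
[0.4685 0.2614 0.2291] [-1.7997e+02 -5.0000e-02 -1.4670e+01] 13.6 0.6886676369872957
posttop 231 c [469.1 262.1] s [11.  13.7] a 75.6 zmed 0.1176
post 66 c [475.  260.5] s [11.5  1.8] a 80.5 zmed 0.1001
tongue 4867 c [535.9 210. ] s [ 50.9 155.9] a 65.2 zmed 0.076
```

View pics/w4.png

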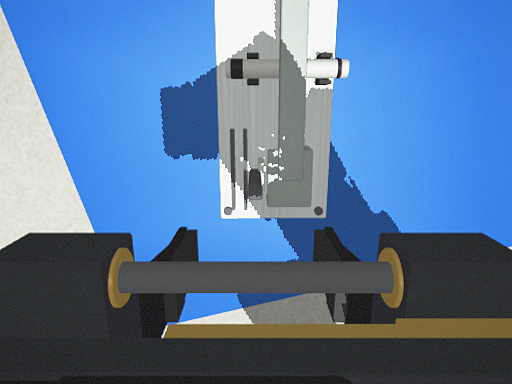

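The wrist view shows the post at (255,183), between the open fingers. It measures (469.1, 262.1) with its top at 117.6 mm, matching what was expected. I'll descend and pinch.

Request:
send_rows(series=[[60,0.5,1,-25,0,0,0],[60,0.5,1,-50,0,0,0],[60,0.5,1,-75,0,0,0],[60,0.5,1,-100,0,0,0],[60,0.5,1,-120,0,0,0],[60,0.5,1,-132,0,0,0],[60,0.5,1,-138,0,0,0],[60,0.5,1,-141,0,0,0],[60,0.5,1,-142,0,0,0],[40,0.5,1,-142,0,0,0]], grip_force=40)

```text
clock: 14.48
ee_pos: [0.4694, 0.2625, 0.0871]
orientation: [-180.0, -0.1, -14.7]
force: [0.3, -0.2, 0.4]
finger_gap: 0.664
```

Request:
send_rows(series=[[0,0,0,0,0,0,0],[0,0,0,0,0,0,0],[0,0,0,0,0,0,0],[0,0,0,0,0,0,0],[0,0,0,0,0,0,0],[0,0,0,0,0,0,0],[0,0,0,0,0,0,0],[0,0,0,0,0,0,0],[0,0,0,0,0,0,0],[0,0,0,0,0,0,0]])

```text
clock: 15.32
ee_pos: [0.4687, 0.262, 0.0866]
orientation: [180.0, 0.0, -14.7]
force: [-0.7, -2.0, 0.5]
finger_gap: 0.132
```

Request:
send_rows(series=[[0,0,0,0,0,0,0],[0,0,0,0,0,0,0],[0,0,0,0,0,0,0],[0,0,0,0,0,0,0],[0,0,0,0,0,0,0],[0,0,0,0,0,0,0],[0,0,0,0,0,0,0],[0,0,0,0,0,0,0],[0,0,0,0,0,0,0],[0,0,0,0,0,0,0]])

```text
clock: 16.15
ee_pos: [0.4687, 0.2621, 0.0865]
orientation: [180.0, 0.0, -14.7]
force: [0.1, -4.1, 2.0]
finger_gap: 0.133
```

Request:
send_rows(series=[[0,0.5,2,0,0,0,0],[0,1,4,0,0,0,0],[0,1.6,6,0,0,0,0],[0,2.1,8,0,0,0,0],[0,2.6,10,0,0,0,0],[0,3.1,12,0,0,0,0],[0,3.4,13,0,0,0,0],[0,3.4,13,0,0,0,0],[0,3.4,13,0,0,0,0],[0,3.4,13,0,0,0,0]])

```text
clock: 16.98
ee_pos: [0.4716, 0.2736, 0.0865]
orientation: [179.8, 0.0, -14.6]
force: [-0.1, -9.2, 2.9]
finger_gap: 0.133
```

Request:
send_rows(series=[[0,0.4,1.5,0,0,0,0],[0,0.4,1.5,0,0,0,0],[0,1.4,1.2,4,0,0,0],[0,2.6,0.9,9,0,0,0],[0,3.9,0.5,14,0,0,0],[0,5.2,0.2,18.8,0,0,0],[0,6.6,-0.1,23.3,0,0,0],[0,8.2,-0.6,27.8,0,0,0],[0,9.9,-1,32.4,0,0,0],[0,11.9,-1.5,36.9,0,0,0]])

```text
clock: 17.82
ee_pos: [0.4794, 0.2711, 0.121]
orientation: [179.5, 0.6, -14.7]
force: [-3.8, -9.0, -6.0]
finger_gap: 0.137
```

Request:
send_rows(series=[[0,2,-0.5,4.4,0,0,0],[0,4,-1,8.8,0,0,0],[0,6.2,-1.6,13.1,0,0,0],[0,8.4,-2.2,17.4,0,0,0],[0,10.8,-2.8,21.6,0,0,0],[0,13.2,-3.5,25.8,0,0,0],[0,15.8,-4.2,29.8,0,0,0],[0,18.5,-4.9,33.8,0,0,0],[0,22.2,-5.8,39.3,0,0,0],[0,22.2,-5.8,39.3,0,0,0]])

```text
clock: 18.65
ee_pos: [0.4992, 0.2656, 0.1604]
orientation: [179.5, 0.9, -14.7]
force: [-7.8, -7.0, -1.5]
finger_gap: 0.133
```

Request:
send_rows(series=[[0,0,0,0,0,0,0],[0,0,0,0,0,0,0],[0,0,0,0,0,0,0],[0,0,0,0,0,0,0],[0,0,0,0,0,0,0],[0,0,0,0,0,0,0],[0,0,0,0,0,0,0],[0,0,0,0,0,0,0],[0,0,0,0,0,0,0],[0,0,0,0,0,0,0]])

```text
clock: 19.48
ee_pos: [0.4988, 0.2657, 0.1598]
orientation: [179.4, 0.9, -14.7]
force: [-7.8, -7.7, -2.1]
finger_gap: 0.134
```

```bash
cat > w5.py <<'E'
from m2 import *
print('----')
o=r.get_obs();print(o["ee_pos"].round(4),o["force"].round(1),o["clock"],o["finger_gap"],o["qvel"].round(2))
pics=[]
for n,s in(("side",np.s_[220:384,120:320]),("side",np.s_[170:270,220:320])):
    p=r.grab_frame(n);w=cloud(p);pics.append(cv2.resize(np.ascontiguousarray(p["image"][s][...,::-1]),(400,400),interpolation=2))
cv2.imwrite("pics/c5.png",cv2.hconcat(pics))
p2=r.grab_frame("top")
for n,w in(("side",w),("top",cloud(p2))):
    rect(reg(w,(.38,-.12),(.56,-.04),.135,.16),n+" guard")
    q=reg(w,(.4,.12),(.72,.32),.07,.25);x=(q[:,:2]-[.4563,.2296])@[.967,-.254];y=(q[:,:2]-[.4563,.2296])@[.254,.967]
    m=(abs(y)<.01)&(x>.05)&(x<.15);
    if m.sum()>8: print("slope rad",np.arctan(-np.polyfit(x[m],q[m,2],1)[0]),m.sum())
E
python3 w5.py | sed '1,/----/d' | sed '1,/----/d'
```

```text
[0.4988 0.2657 0.1598] [-7.8 -7.7 -2.1] 19.4833 0.13437467666039218 [ 0.01 -0.04  0.02 -0.09 -0.    0.09]
side guard 61 c [443.9 -81.8] s [38.  11.3] a 6.2 zmed 0.1432
top guard 76 c [466.8 -81.2] s [77.3  8.2] a 6.3 zmed 0.1474
slope rad 0.8618292181275239 156
```

View pics/c5.png

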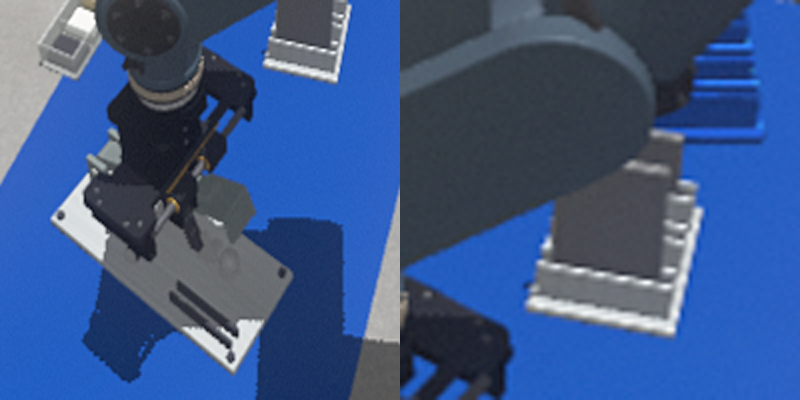

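The left crop shows the tongue lifted off the exposed ball with the post held, and the right crop shows the guard standing in the rack. The slope fit is contaminated by the gripper, so I'll check the angle with the wrist camera.

```bash
cat > w6.py <<'E'
from m2 import *
print('----')
p=r.grab_frame("wrist");w=cloud(p);save(p,"w6.png")
q=w.reshape(-1,3);q=q[np.all(np.isfinite(q),1)];d=q[:,:2]-[.4563,.2296];x=d@[.967,-.254];y=d@[.254,.967]
for ylo,yhi in((-.012,-.004),(-.008,.0),(-.004,.008)):
    for a in np.arange(-.01,.2,.03):
        m=(y>ylo)&(y<yhi)&(x>a)&(x<a+.03)&(q[:,2]>.05)&(q[:,2]<.19)
        if m.sum()>5:
            z=np.median(q[m,2]);xx=np.median(x[m])
            print(ylo,round(a,2),m.sum(),"x",xx.round(3),"z",z.round(4), "slope",np.arctan(-np.polyfit(x[m],q[m,2],1)[0]).round(3))
E
python3 w6.py | sed '1,/----/d' | sed '1,/----/d'
```

```text
-0.012 0.02 375 x 0.042 z 0.1417 slope 0.405
-0.012 0.05 652 x 0.065 z 0.1319 slope 0.406
-0.012 0.08 608 x 0.094 z 0.1193 slope 0.406
-0.012 0.11 563 x 0.125 z 0.1064 slope 0.407
-0.012 0.14 419 x 0.151 z 0.0948 slope 0.407
-0.008 0.02 439 x 0.042 z 0.1419 slope 0.409
-0.008 0.05 779 x 0.065 z 0.132 slope 0.406
-0.008 0.08 729 x 0.094 z 0.1193 slope 0.403
-0.008 0.11 689 x 0.124 z 0.1065 slope 0.403
-0.008 0.14 527 x 0.152 z 0.095 slope 0.405
-0.004 0.02 666 x 0.042 z 0.1417 slope 0.407
-0.004 0.05 1178 x 0.065 z 0.132 slope 0.401
-0.004 0.08 1085 x 0.095 z 0.1193 slope 0.404
-0.004 0.11 1043 x 0.124 z 0.1064 slope 0.405
-0.004 0.14 791 x 0.152 z 0.0948 slope 0.402
```

View pics/w6.png

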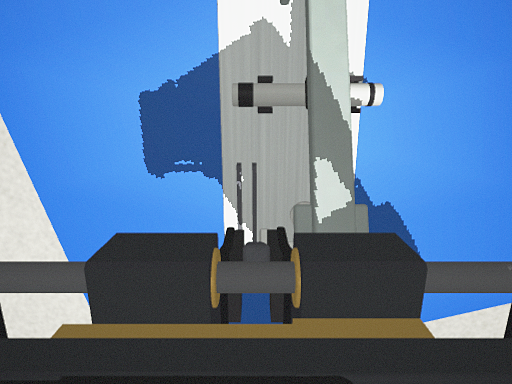

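The tongue angle is 0.405 rad, so the tip is about 75 mm up. The post (column 256) is held between the pads and the handpiece is still in its cradle at row 95. Handing in.

```bash
python3 -c "
from bench import r
o=r.get_obs();print(o['force'].round(1),o['ee_pos'].round(4),o['finger_gap'],o['clock']);print(r.hand_in())"
```

```text
[-8.1 -7.1 -2.4] [0.4988 0.2657 0.1598] 0.13144318406302768 19.6833
the job is handed in; nothing more can be done
None
```

I moved the guard plate into the rack and let go, then pulled the latch, lifted the tongue and handed in at about 19.7 s with the gripper still holding it up. The hand-in gave no verdict.

- **Guard plate:** it stands in the smaller white rack's slot at y = +45 mm, and the last check put its top at about 148 mm, where it should be when fully down.
- **Latch:** I pulled it about 12 to 13 mm to the side before lifting. The spring force read about 9 N, which fits that travel.
- **Tongue:** the wrist camera measured 0.405 rad, so the tip is about 75 mm higher. That is a little under the 8 cm asked for, but inside the 5 to 12 cm allowed. The post was still firmly pinched and the arm was at rest.
- **Other things:** the short plate was unmoved when checked after the placing, and the handpiece still lay in its cradle in the last wrist picture. I did not check the parts box or screwdriver afterwards, but the arm never went near them at their height.

Two checks disagreed:
- **Camera offset:** the top and side cameras differed by 3 to 5 mm in position. I relied on the wrist camera for the grasps and the fit.
- **Unusable readings:** my first slope estimate (0.86 rad, top camera) took in gripper pixels, so I discarded it. The last side-camera guard reading was cut off by the arm.

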